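# Load the lantern's battery case and lock its twist cap

## Robot

A 6-joint arm with a two-finger parallel gripper is mounted at the origin on the work surface. World frame = base frame: x ahead of the robot, y to its left, z up, the work surface at z = 0. Lengths are in m, angles in rad, forces in N, time in s.
With the tool pointing down it reaches from about 0.425 to 0.925 m from the base axis. Payload 12.5 kg.
Tool frame: the origin (TCP) lies midway between the tips of the shut fingers; the grasp point (between the pads) lies 19 mm behind it; z points along the fingers, y is the line along which they close (so a half turn about z gives the same grasp; the last joint's range is limited). The gripper opens to 85 mm and grips with 20 to 120 N. Pads are 22 mm wide; open, the fingers measure 114 mm over their backs; the gripper's body (76 mm by 85 mm) begins 54 mm behind the grasp point. The pads swing forward as they close: fully open they stand 13 mm farther back than shut.
Start: joints at [-1.453, 0.491, 1.559, -0, 1.092, -0.106], TCP at [0.139, -0.609, 0.231] pointing down, gripper open.
Joint ranges: [-3.1, 3.1], [-0.84, 2.19], [0.05, 2.79], [-1.13, 4.28], [0.06, 2.93], [-2.69, 2.69]. Speed limits (rad/s): [2.22, 2.22, 2.79, 3.14, 3.14, 3.14].

## Interface

Orientations are given as a unit quaternion [x, y, z, w].
In Python, from bench import env gives the robot as it stands.
- The arm moves only by the tool move_arm, never from a script. Its argument "plan" is a list of rows, each an object of numbers: "x", "y", "z": the shift along the tool's x, y, z in mm; "roll": the turn about the tool's z in degrees. A call has 1 to 8 rows; each row is the pose to reach, as a shift and turn from the pose commanded when the call began, along the tool's axes at that moment; what a row does not reach only later rows make up. A row lasts 1/10 s, in which the tool goes at most 50 mm and 8.59 degrees, less where a joint would pass 70% of its speed; a pose out of reach is approached as far as the arm can. A call with a gripper value outside its range is refused whole. "hand" is the opening, from -1 (shut) to 1 (fully open), so that 0 is half open, set as the call begins (left out, the last holds). The fingers move at their own pace and stop on an object; the grip force is fixed at half the most. Time passes only in rows, so rows that repeat a pose let the fingers close. It gives the time, the measured TCP pose, the force, the opening and the grip force at its end, in the units of the state.
- env.observe(): the state, without advancing time (a new reading comes with each control period).
- env.snapshot(name): name is "scene" or "top" or "wrist"; returns the picture (384x512x3 uint8, blue, green, red); there is no depth.
- env.camera_model(name): a dict with "fx", "fy", "cx", "cy" (pixels), "R" (3x3) and "t" (3): a world point X has camera coordinates R X + t; the wrist camera has in their place "T_tool_cam" (4x4, takes a point from camera to tool coordinates, whose origin is the TCP and whose axes are the flange's). Camera axes: x right, y down, z forward; pixel columns grow to the right and rows downward; lengths in m; the calibration is good to about 2 mm. A picture is of the moment at which its call begins: read the wrist's pose just before it. camera_model takes no time and is no camera call.
- env.hand_in(): hands the job in; it is judged then, once.
The state is a dict: "clock": time; "joint_pos": joint angles; "joint_velocities": joint speeds; "joint_efforts": joint torques, N m; "eef_pos": TCP position; "eef_rot": TCP orientation; "wrist_force": force on the tool from outside, world axes, zero at the start; "torque": the same for the moment, N m; "gripper_width": finger opening in m; "gripper_force": force on a finger pad.
Only numpy, scipy, OpenCV 4.12 (cv2) and the standard library are available. Lean on these libraries where they do the work, as an engineer would, in place of code of your own. Each camera call takes 0.05 s, during which the arm holds its last target. There are 200 camera calls.

## Task

Load the fat battery cell into the clear battery case, nub up, and shut the case with its twist cap: rest the cap's T-bar on the collar, feel for the two slots and let it drop in, then press down against the spring and turn clockwise a quarter turn to the stop, so that on letting go the cap springs up into its lock. Do not force the cap against the case, and leave the other things where they are.

Things in the scene. Friction and masses are not known exactly. Their poses are not given: they have to be found in the camera images.
- case: Clear plastic battery case, a round upright tube, screwed to the plywood by a foot with two ears. Fixed. Origin: on the tube's axis at the plywood; z up; ears along y, 42 mm either side. Tube 43 mm outside, bore 37.5 mm, widening to a head 59 mm across in its top 19 mm; rim 84 mm above the plywood. The plastic cracks if the cap is forced against it with more than 40 N
- case_mouth (a point): Centre of the case's mouth, on the axis at the rim, 84 mm up; axes as case. Around it sits a white collar flush with the rim, 7 mm thick, bore 36 mm, with two opposite slots 12 mm wide, from the bore out to 53 mm across. It was pressed in by hand and sits tight: the line through its slots lies anywhere from 0.2 to 1.5 rad anticlockwise of the case's x axis; only looking or feeling tells
- case_lock (a point): Point on the axis at the collar's flat underside, 77 mm up; axes as case. Under it the T-bar has a quarter turn of free travel, clockwise seen from above, from the slots to a stop; the other way is blocked at once. At the stop the underside has two pockets for the T-bar's ends, 14 mm wide and 2.5 mm deep (ceiling 79.5 mm up); the T-bar is in them from 83 degrees of turn to the stop at 93
- case_plate (a point): Point on the axis, 15 mm up, at the top of the unloaded contact plate in the foot of the case; axes as case. The plate is on a spring: 2.5 N to start it down, 1 N more per mm, travel 10.5 mm
- cap_grip (a point): Twist cap, loose, grey plastic, 50 g, standing on its nose. This point: middle of its wing, on the cap's axis, 35 mm above the nose's underside; z up, x along the wing. Wing 42 mm long (x), 12 mm thick (y), 26 mm tall (22 to 48 mm above the nose's underside), pinched across its thickness from above; under it a disc 58 mm across (17 to 22 mm)
- cap_bar (a point): Middle of the cap's T-bar, 5 mm above the nose's underside; axes as cap_grip. Bar 48 mm long (along x, in line with the wing), 9 mm wide, 4 mm thick, across a spigot 33 mm in diameter that hangs 17 mm below the disc and ends in a tapered nose
- cap_nose (a point): Centre of the nose's flat underside (28 mm across); axes as cap_grip. Its height above the plywood with the cell loaded: 81 mm with the T-bar resting on the collar; 76.5 mm dropped into the slots, resting on the cell; under 70 mm pressed so far that the T-bar can turn (a push of about 8 N); 67 mm with the disc down on the rim (about 11 N); 72.5 mm locked, sprung up into the pockets
- cell_mid (a point): Fat battery cell, loose, standing nub up: 33 mm across, 60 mm tall, plus a nub 10 mm across and 1.5 mm tall on top; 100 g. This point: on its axis, 30 mm above its base; z towards the nub. Standing on the unloaded plate in the case it is 45 mm above the plywood. Held by its top it is let down the tube and slides the last 20 to 35 mm by itself
- small_cell_mid (a point): A smaller cell that does not belong (26 mm across, 48.5 mm tall), standing; this point half-way up. Leave alone
- lantern: Yellow lantern, 124 mm across, 220 mm tall with its bail, toggle switch on its side; origin under its centre. Leave alone
- bowl: Ceramic bowl 120 mm across, 55 mm tall; origin under its centre. Leave alone
- tumbler: Steel tumbler 72 mm across, 85 mm tall; origin under its centre. Leave alone
- clip1: Black plastic hair clip, 70 mm long, 20 mm tall, lying; origin under its middle. Leave alone
- clip2: Second hair clip, the same. Leave alone
- comb: Black comb 140 mm long, 38 mm wide, lying; origin under its middle. Leave alone

How it is judged:
On the way, in this order (a step that is already met when the one before it is completed fails the run):
1. the fat cell stands in the case (horizontal distance between cell_mid and case_mouth below 0.005 m and z of cell_mid in the frame of case below 0.049 m and angle between cell_mid's own z axis and vertical below 0.15 rad), for 0.2 s.
2. the cap's T-bar has dropped into the collar's slots (horizontal distance between cap_nose and case_mouth below 0.004 m and z of cap_nose in the frame of case below 0.078 m and angle between cap_nose's own z axis and vertical below 0.15 rad), for 0.1 s.
At the end, for the whole second after the job is handed in: The cell stands in the case, nub up (within 5 mm of the axis and 0.15 rad of upright). The cap is let go, at rest and locked: on the case's axis within 3 mm, level within 0.1 rad, sprung up into the pockets, its nose's underside 71.2 to 73.8 mm above the plywood (horizontal distance between cap_nose and case_mouth below 0.003 m and z of cap_nose in the frame of case between 0.0712 and 0.0738 m and angle between cap_nose's own z axis and vertical below 0.1 rad and horizontal distance between cell_mid and case_mouth below 0.005 m and angle between cell_mid's own z axis and vertical below 0.15 rad and z of cell_mid in the frame of case below 0.045 m and linear speed of cap below 0.02 m/s); the robot touches nothing.
It fails at once if the cap is forced against the case (more than 40 N) (contact force between cap and case above 40 N).
It fails at once if another thing is moved by more than 20 mm (distance of any of lantern, bowl, tumbler, clip1, clip2, comb, small_cell_mid from where it was at the start of the episode above 0.02 m).
It also fails if it takes over 72 s, if anything falls off the work surface, if the arm or the gripper's body presses on something with over 40 N, if the wrist force passes 120 N, or if a joint passes its speed limit or range.

## Working session

There is one attempt and no reset: what is moved stays moved. The work goes in short steps, Python scripts to look and compute and a tool call to move; the robot and the scene stay as the last step left them, time stands still between calls to the robot, and variables do not carry over. Pictures are saved under pics/ and viewed, at most 10 in all, crops included, and the job is handed in when it is done.

Besides the shell and the picture viewer there is one more tool, called after "Request:" by a JSON object that holds its "fn" and its "kwargs", one argument or row to a line. move_arm: Moves the arm, as the interface text tells. Its arguments: {"type":"object","properties":{"plan":{"type":"array"},"hand":{"type":"number"}},"required":["plan"]}

```bash
mkdir -p pics
cat > h.py <<'E'
import numpy as np, cv2
from bench import env
from scipy.spatial.transform import Rotation as Rn
def cam(n):
    m=env.camera_model(n); K=np.array([[m['fx'],0,m['cx']],[0,m['fy'],m['cy']],[0,0,1.]])
    if 'R' in m: R=np.array(m['R']);t=np.array(m['t'])
    else:
        s=env.observe(); T=np.eye(4);T[:3,:3]=Rn.from_quat(s['eef_rot']).as_matrix();T[:3,3]=s['eef_pos']
        C=np.linalg.inv(T@np.array(m['T_tool_cam'])); R=C[:3,:3];t=C[:3,3]
    return K,R,t
def proj(c,X):
    K,R,t=c; p=(K@(R@np.atleast_2d(X).T+t[:,None])).T; return p[:,:2]/p[:,2:]
def ray(c,uv,z):
    K,R,t=c; d=R.T@np.linalg.inv(K)@np.array([uv[0],uv[1],1.]); o=-R.T@t
    return o+d*(z-o[2])/d[2]
E
python3 - <<'E'
from h import *
for n in('scene','top'):
    c=cam(n);print(n,c[0][0,0],-c[1].T@c[2],c[1][2])
    cv2.imwrite(f'pics/{n}0.png',env.snapshot(n))
s=env.observe();print(s['eef_pos'],Rn.from_quat(s['eef_rot']).as_matrix().round(3),s['clock']);print(env.camera_model('wrist'))
E
```

```text
scene 392.7770984348807 [ 1.30359933 -0.13432238  0.70637574] [-0.74071145  0.15976513 -0.65255011]
top 382.98586163924995 [ 0.42214584 -0.00597592  1.18036181] [ 0.14688147  0.00342722 -0.98914816]
[ 0.13870569 -0.60920448  0.2307966 ] [[ 0.975  0.222 -0.   ]
 [ 0.222 -0.975  0.001]
 [ 0.    -0.001 -1.   ]] 0.1
{'fx': 283.7139381065696, 'fy': 283.7139381065696, 'cx': 256.8552939983418, 'cy': 189.1340759570484, 'T_tool_cam': array([[ 1.48117969e-04, -9.60899040e-01, -2.76898922e-01,
         7.07843214e-02],
       [ 9.99999602e-01, -1.01155528e-04,  8.85948408e-04,
         1.47142237e-04],
       [-8.79316831e-04, -2.76898943e-01,  9.60898643e-01,
        -1.42451301e-01],
       [ 0.00000000e+00,  0.00000000e+00,  0.00000000e+00,
         1.00000000e+00]])}
```

View pics/top0.png

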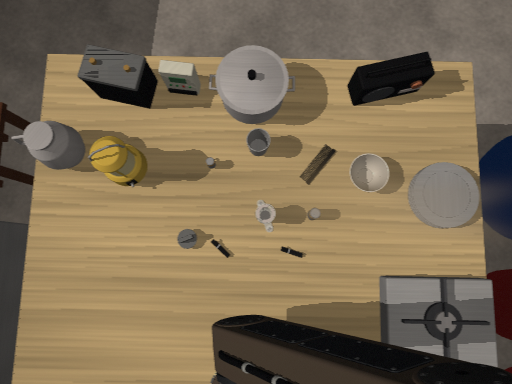

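View pics/scene0.png

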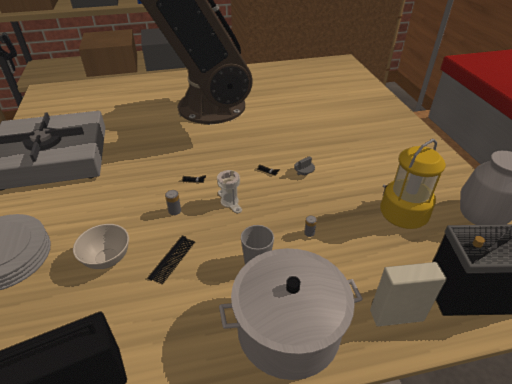

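The top view shows the case at about (266,214), a cell at (314,214), another cell at (211,162) and the cap at (187,239). Next I'll enlarge these in both views.

Run:
```python
from h import *
a=cv2.imread('pics/top0.png');b=cv2.imread('pics/scene0.png')
def cr(i,u,v):return cv2.resize(i[v-25:v+25,u-25:u+25],(260,260),interpolation=cv2.INTER_CUBIC)
r1=np.hstack([cr(a,266,214),cr(a,314,214),cr(a,187,239)]);r2=np.hstack([cr(b,229,188),cr(b,173,202),cr(b,305,166)])
cv2.imwrite('pics/crop.png',np.vstack([r1,r2]))
c=cam('top');d=cam('scene')
for n,p,z,q in(('case',(266,213),.084,(229,178)),('cell',(314,213),.06,(173,194)),('small',(211,162),.048,(311,219)),('cap',(187,239),.03,(305,168))):print(n,ray(c,p,z),ray(d,q,z))
```

```text
case [ 0.52596772 -0.02911004  0.084     ] [ 0.53729626 -0.02480576  0.084     ]
cell [ 0.53123634 -0.17041349  0.06      ] [ 0.53938568 -0.16834843  0.06      ]
small [0.68054944 0.13923115 0.048     ] [0.68844628 0.14387396 0.048     ]
cap [0.44829074 0.2039604  0.03      ] [0.47424102 0.20195488 0.03      ]
```

View pics/crop.png

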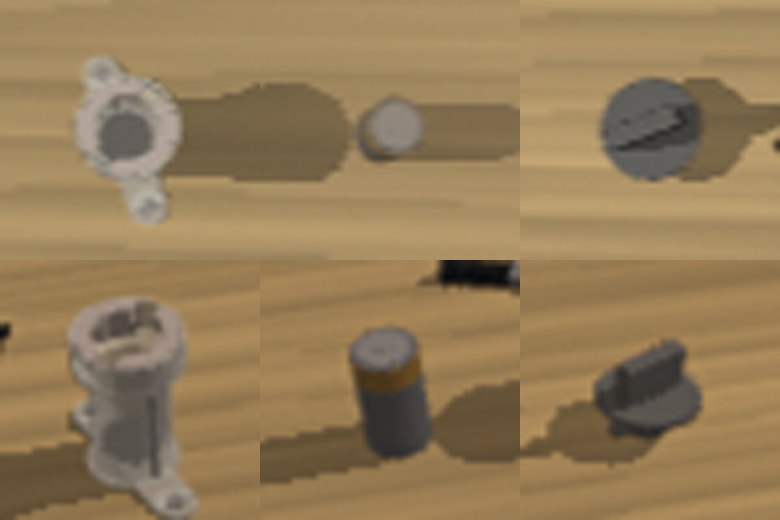

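The fat cell (gold-banded) is at about (0.535,-0.17), the case at (0.53,-0.027) and the cap at (0.455,0.203). I'll move to a hover that sees all three with the wrist camera.

Request:
{"fn": "move_arm", "kwargs": {
  "plan": [
    {"x": 32, "y": -32, "z": -10},
    {"x": 64, "y": -64, "z": -20},
    {"x": 96, "y": -96, "z": -30},
    {"x": 128, "y": -128, "z": -40},
    {"x": 160, "y": -160, "z": -40},
    {"x": 192, "y": -192, "z": -40},
    {"x": 224, "y": -224, "z": -40},
    {"x": 256, "y": -256, "z": -40}
  ],
  "hand": 1
}}

```text
schema error: expected keys x, y, z, roll
```

Request:
{"fn": "move_arm", "kwargs": {
  "plan": [
    {"x": 32, "y": -32},
    {"x": 64, "y": -64},
    {"x": 96, "y": -96},
    {"x": 128, "y": -128},
    {"x": 160, "y": -160},
    {"x": 192, "y": -192},
    {"x": 224, "y": -224},
    {"x": 250, "y": -250}
  ]
}}

```text
schema error: expected keys x, y, z, roll
```

Request:
{"fn": "move_arm", "kwargs": {
  "plan": [
    {"x": 0},
    {"x": 0},
    {"x": 0},
    {"x": 0}
  ]
}}

```text
schema error: expected keys x, y, z, roll
```

Run:
```python
from h import *
s=env.observe();print(s['clock'],s['eef_pos'],Rn.from_quat(s['eef_rot']).as_matrix().round(3),s['joint_pos'])
c=cam('wrist')
im=env.snapshot('wrist');cv2.imwrite('pics/w1.png',im)
for X in((.53,-.027,.084),(.535,-.17,.06),(.455,.203,.048)):print(proj(c,X))
cv2.imwrite('pics/w1b.png',cv2.resize(im,(800,600),interpolation=cv2.INTER_CUBIC))
```

```text
0.1 [ 0.13870569 -0.60920448  0.2307966 ] [[ 0.975  0.222 -0.   ]
 [ 0.222 -0.975  0.001]
 [ 0.    -0.001 -1.   ]] [-1.45259313e+00  4.91473786e-01  1.55940422e+00 -1.99951402e-05
  1.09168956e+00 -1.05611278e-01]
[[-616.9806318  -724.52366927]]
[[-260.63620785 -546.10495289]]
[[-783.41602244 -519.43209911]]
```

View pics/w1b.png

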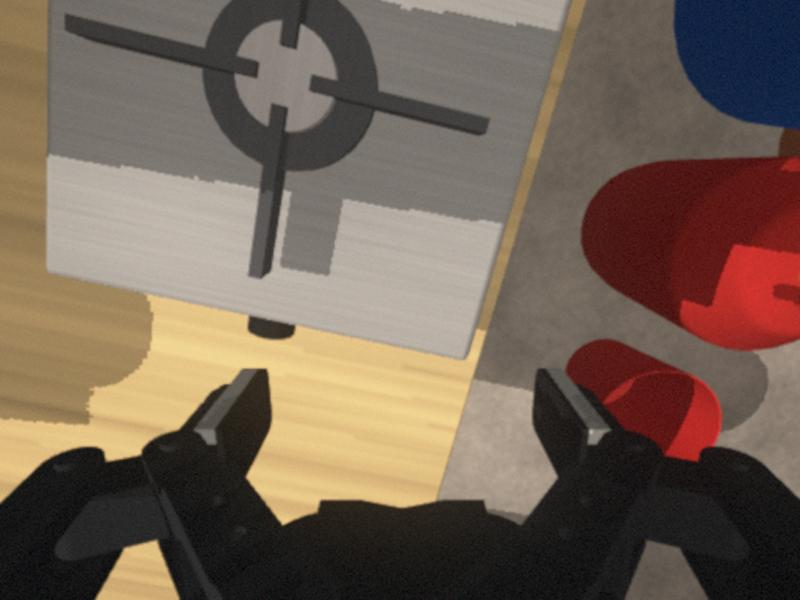

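The tool needs all four keys in every row. The picture shows only the stove and the fingers at the bottom.

Request:
{"fn": "move_arm", "kwargs": {
  "plan": [
    {"x": 32, "y": -32, "z": -10, "roll": 0},
    {"x": 64, "y": -64, "z": -20, "roll": 0},
    {"x": 96, "y": -96, "z": -30, "roll": 0},
    {"x": 128, "y": -128, "z": -40, "roll": 0},
    {"x": 160, "y": -160, "z": -40, "roll": 0},
    {"x": 192, "y": -192, "z": -40, "roll": 0},
    {"x": 224, "y": -224, "z": -40, "roll": 0},
    {"x": 256, "y": -256, "z": -40, "roll": 0}
  ],
  "hand": 1
}}

```text
clock: 0.95
eef_pos: [0.3321, -0.3013, 0.2713]
eef_rot: [0.994, 0.112, 0.0, 0.0]
wrist_force: [0.4, 0.3, 0.5]
gripper_width: 0.0853
gripper_force: 0.0
```

Request:
{"fn": "move_arm", "kwargs": {
  "plan": [
    {"x": 32, "y": -32, "z": 0, "roll": 0},
    {"x": 64, "y": -64, "z": 0, "roll": 0},
    {"x": 96, "y": -96, "z": 0, "roll": 0},
    {"x": 128, "y": -128, "z": 0, "roll": 0},
    {"x": 160, "y": -160, "z": 0, "roll": 0},
    {"x": 192, "y": -192, "z": 0, "roll": 0},
    {"x": 224, "y": -224, "z": 0, "roll": 0},
    {"x": 245, "y": -248, "z": 0, "roll": 0}
  ]
}}

```text
clock: 1.75
eef_pos: [0.5164, -0.0044, 0.2711]
eef_rot: [0.994, 0.112, 0.0, -0.0]
wrist_force: [0.3, -0.1, -0.1]
gripper_width: 0.0854
gripper_force: 0.0
```

Request:
{"fn": "move_arm", "kwargs": {
  "plan": [
    {"x": 0, "y": 0, "z": 0, "roll": 0},
    {"x": 0, "y": 0, "z": 0, "roll": 0},
    {"x": 0, "y": 0, "z": 0, "roll": 0},
    {"x": 0, "y": 0, "z": 0, "roll": 0}
  ]
}}

```text
clock: 2.15
eef_pos: [0.515, -0.0078, 0.2714]
eef_rot: [0.994, 0.111, -0.0, 0.0]
wrist_force: [-0.3, -0.8, 0.1]
gripper_width: 0.0855
gripper_force: 0.0
```

Run:
```python
from h import *
s=env.observe();print(s['clock'],s['eef_pos'],Rn.from_quat(s['eef_rot']).as_matrix().round(3),s['joint_pos'])
c=cam('wrist')
im=env.snapshot('wrist');cv2.imwrite('pics/w1.png',im)
for X in((.53,-.027,.084),(.535,-.17,.06),(.455,.203,.048)):print(proj(c,X))
cv2.imwrite('pics/w1b.png',cv2.resize(im,(800,600),interpolation=cv2.INTER_CUBIC))
```

```text
2.15 [ 0.51500656 -0.00775628  0.2713668 ] [[ 0.975  0.221 -0.   ]
 [ 0.221 -0.975 -0.   ]
 [-0.     0.    -1.   ]] [-1.43262029e-01  2.91992109e-01  1.77067346e+00 -2.13654517e-04
  1.07892787e+00  1.20527876e+00]
[[275.22012383 160.82022974]]
[[383.15126258 177.95614249]]
[[ 90.57693057 172.69795837]]
```

View pics/w1b.png

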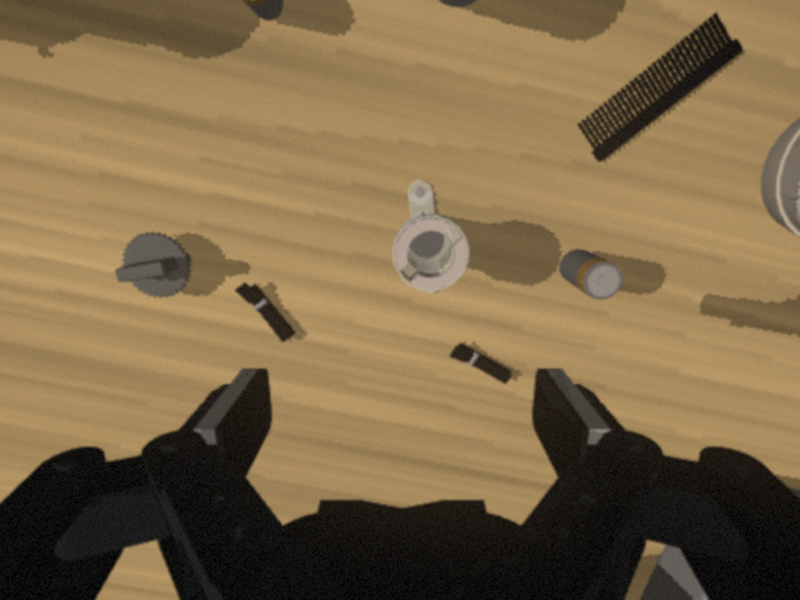

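The picture shows the rim centre at (431,253), the cell top at (603,281), the cap disc at (156,265) with its wing from (118,273) to (178,265), and collar slots towards (408,272) and (457,240). Next I'll fit these with code.

Run:
```python
from h import *
im=cv2.imread('pics/w1.png');c=cam('wrist')
S=1.5625
for n,p,z in(('rim',(431,253),.084),('cell',(603,281),.061),('disc',(156,265),.022),('w0',(118,273),.048),('w1',(178,263),.048),('ear',(421,190),.005)):print(n,ray(c,(p[0]/S,p[1]/S),z).round(4))
def cr(u,v,h=28):return cv2.resize(im[v-h:v+h,u-h:u+h],(390,390),interpolation=cv2.INTER_CUBIC)
cv2.imwrite('pics/w1c.png',np.hstack([cr(276,162),cr(384,178)]))
```

```text
rim [ 0.529 -0.028  0.084]
cell [ 0.5337 -0.1738  0.061 ]
disc [0.4533 0.2045 0.022 ]
w0 [0.4479 0.2223 0.048 ]
w1 [0.4678 0.1736 0.048 ]
ear [ 0.5695 -0.0141  0.005 ]
```

View pics/w1c.png

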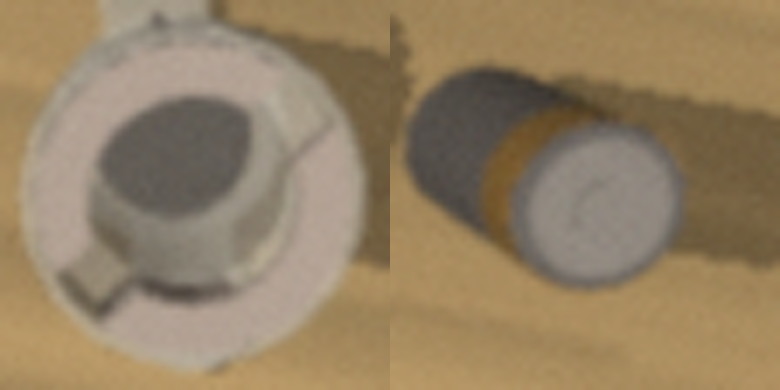

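The right crop is the fat cell seen from above. The left crop shows the slots running from lower-left (80,292) to upper-right (310,110). Next I'll view the case and then the cell with the wrist camera directly over each, at the same depth.

Request:
{"fn": "move_arm", "kwargs": {
  "plan": [
    {"x": -31, "y": 12, "z": 24, "roll": 0},
    {"x": -61, "y": 23, "z": 47, "roll": 0},
    {"x": -61, "y": 23, "z": 47, "roll": 0},
    {"x": -61, "y": 23, "z": 47, "roll": 0},
    {"x": -61, "y": 23, "z": 47, "roll": 0},
    {"x": -61, "y": 23, "z": 47, "roll": 0}
  ]
}}

```text
clock: 2.8
eef_pos: [0.4618, -0.0427, 0.2249]
eef_rot: [0.994, 0.112, 0.001, 0.0]
wrist_force: [0.9, 0.1, -0.1]
gripper_width: 0.0849
gripper_force: 0.0
```

```bash
cat > look.py <<'E'
from h import *
import sys
def look(name,X,r):
    s=env.observe();c=cam('wrist');im=env.snapshot('wrist');cv2.imwrite(f'pics/{name}.png',im)
    print(s['clock'],s['eef_pos'].round(4) if hasattr(s['eef_pos'],'round') else s['eef_pos'])
    p=proj(c,X)[0];dep=(c[1]@np.array(X)+c[2])[2];rp=r*c[0][0,0]/dep
    k=4;h=60;u0,v0=int(p[0])-h,max(int(p[1])-h,0)
    g=cv2.resize(cv2.cvtColor(im,cv2.COLOR_BGR2GRAY)[v0:v0+2*h,u0:u0+2*h],None,fx=k,fy=k,interpolation=cv2.INTER_CUBIC)
    g=cv2.GaussianBlur(g,(9,9),0)
    C=cv2.HoughCircles(g,cv2.HOUGH_GRADIENT_ALT if 0 else cv2.HOUGH_GRADIENT,1.5,8,param1=60,param2=20,minRadius=int(rp*k*.93),maxRadius=int(rp*k*1.08))
    print('pred',p,rp)
    if C is not None:
        for q in C[0][:4]:
            uv=((q[0]+.5)/k-.5+u0,(q[1]+.5)/k-.5+v0);print(np.round(uv,2),q[2]/k,ray(c,uv,X[2]).round(4))
E
python3 -c "
from look import *
look('case2',(.529,-.028,.084),.0295)
look('case3',(.529,-.028,.084),.018)"
```

```text
2.8 [ 0.4618 -0.0427  0.2249]
pred [256.93266523 109.78445988] 30.665000517029316
[255.06 109.94] 31.125 [ 0.5285 -0.0263  0.084 ]
[256.94 107.31] 30.525 [ 0.5312 -0.0275  0.084 ]
2.85 [ 0.4617 -0.0426  0.2247]
pred [257.10520424 109.5886701 ] 18.725209678897308
[256.81 110.31] 19.35 [ 0.5283 -0.0279  0.084 ]
[257.94 112.94] 17.475 [ 0.5261 -0.0295  0.084 ]
[251.56 110.31] 18.1125 [ 0.5272 -0.023   0.084 ]
[254.94 111.06] 18.525 [ 0.5272 -0.0263  0.084 ]
```

Request:
{"fn": "move_arm", "kwargs": {
  "plan": [
    {"x": -9, "y": 48, "z": 8, "roll": 0},
    {"x": -18, "y": 95, "z": 16, "roll": 0},
    {"x": -27, "y": 143, "z": 24, "roll": 0},
    {"x": -27, "y": 143, "z": 24, "roll": 0},
    {"x": -27, "y": 143, "z": 24, "roll": 0},
    {"x": -27, "y": 143, "z": 24, "roll": 0},
    {"x": -27, "y": 143, "z": 24, "roll": 0}
  ]
}}

```text
clock: 3.6
eef_pos: [0.4666, -0.1871, 0.2006]
eef_rot: [0.994, 0.112, 0.0, 0.0]
wrist_force: [-0.5, -0.1, 0.2]
gripper_width: 0.0854
gripper_force: 0.0
```

```bash
python3 -c "
from look import *
look('cell2',(.5337,-.1735,.060),.0165)
a=cv2.imread('pics/case2.png')[40:190,180:330];b=cv2.imread('pics/cell2.png')[40:190,180:330]
cv2.imwrite('pics/cc.png',cv2.resize(np.hstack([a,b]),(800,400),interpolation=cv2.INTER_CUBIC))
print(env.observe()['joint_pos'])
"
```

```text
3.6 [ 0.4666 -0.1871  0.2006]
pred [258.18845219 109.96568577] 17.167577242729195
[-5.12865796e-01  3.56322211e-01  1.89061583e+00 -5.74613964e-05
  8.94162359e-01  8.32467758e-01]
```

View pics/cc.png

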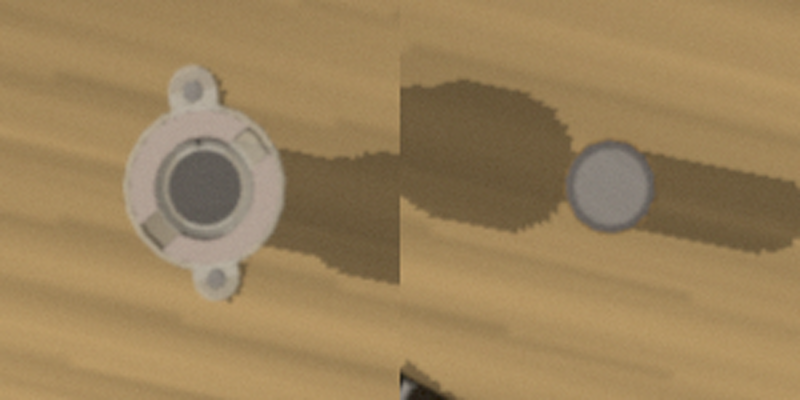

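The left picture has the rim centre at (204,187), slots at (157,230) and (252,143), and ears at (192,90) and (216,280). The right picture has the cell centre at (211,186).

Run:
```python
from h import *
import h
c=cam('wrist')   # now over cell
f=lambda x,y:(180+(x+.5)/2.6667-.5,40+(y+.5)/2.6667-.5)
print('cell',ray(c,f(211,186),.06))
# over-case camera: same orientation, shift
s=env.observe();d=np.array([0.46175,-0.04265,0.2248])-np.array(s['eef_pos'])
K,R,t=c;c2=(K,R,t-R@d)
S=[ray(c2,f(*p),z)[:2] for p,z in(((157,230),.08),((252,143),.08),((192,90),.006),((216,280),.006))]
a=lambda v:np.degrees(np.arctan2(v[1],v[0]))
print('rim',ray(c2,f(204.3,186.7),.084),'slot',a(S[1]-S[0]),S[:2],'ears',a(S[2]-S[3]),S[2:],(S[2]+S[3])/2)
# cap from w1: silhouettes
print(s['eef_pos'])
```

```text
cell [ 0.53433336 -0.1740101   0.06      ]
rim [ 0.52867716 -0.02720829  0.084     ] slot -35.67633057119447 [array([ 0.50962837, -0.01355145]), array([ 0.54726486, -0.04057245])] ears 20.369115289366476 [array([ 0.56725735, -0.01271146]), array([ 0.48771867, -0.04224283])] [ 0.52748801 -0.02747715]
[ 0.46662821 -0.1871537   0.20062415]
```

The slot line lies at -35.7° in world, 0.59 rad from the case's x axis, which is within the stated range. Now I'll go down on the cell, first closing once to centre it.

Request:
{"fn": "move_arm", "kwargs": {
  "plan": [
    {"x": 35, "y": 1, "z": 0, "roll": 0},
    {"x": 69, "y": 2, "z": 25, "roll": 0},
    {"x": 69, "y": 2, "z": 65, "roll": 0},
    {"x": 69, "y": 2, "z": 105, "roll": 0},
    {"x": 69, "y": 2, "z": 140, "roll": 0},
    {"x": 69, "y": 2, "z": 162, "roll": 0},
    {"x": 69, "y": 2, "z": 162, "roll": 0},
    {"x": 69, "y": 2, "z": 162, "roll": 0}
  ]
}}

```text
clock: 4.45
eef_pos: [0.5345, -0.1744, 0.0389]
eef_rot: [0.994, 0.112, 0.0, 0.0]
wrist_force: [0.5, -0.3, 0.7]
gripper_width: 0.0853
gripper_force: 0.0
```

Request:
{"fn": "move_arm", "kwargs": {
  "plan": [
    {"x": 0, "y": 0, "z": 0, "roll": 0},
    {"x": 0, "y": 0, "z": 0, "roll": 0},
    {"x": 0, "y": 0, "z": 0, "roll": 0},
    {"x": 0, "y": 0, "z": 0, "roll": 0},
    {"x": 0, "y": 0, "z": 0, "roll": 0},
    {"x": 0, "y": 0, "z": 0, "roll": 0},
    {"x": 0, "y": 0, "z": 0, "roll": 0},
    {"x": 0, "y": 0, "z": 0, "roll": 0}
  ],
  "hand": -1
}}

```text
clock: 5.25
eef_pos: [0.5344, -0.1749, 0.0392]
eef_rot: [0.994, 0.112, 0.001, 0.0]
wrist_force: [-1.0, 1.5, 8.5]
gripper_width: 0.03
gripper_force: 58.6
```

Request:
{"fn": "move_arm", "kwargs": {
  "plan": [
    {"x": 0, "y": 0, "z": 0, "roll": 0},
    {"x": 0, "y": 0, "z": 0, "roll": 0},
    {"x": 0, "y": 0, "z": 0, "roll": 0},
    {"x": 0, "y": 0, "z": 0, "roll": -8},
    {"x": 0, "y": 0, "z": 0, "roll": -16},
    {"x": 0, "y": 0, "z": 0, "roll": -24},
    {"x": 0, "y": 0, "z": 0, "roll": -32},
    {"x": 0, "y": 0, "z": 0, "roll": -40}
  ],
  "hand": 1
}}

```text
clock: 6.05
eef_pos: [0.5341, -0.1748, 0.0382]
eef_rot: [0.894, 0.447, -0.0, -0.0]
wrist_force: [0.7, 0.2, -0.3]
gripper_width: 0.0853
gripper_force: 0.0
```

Request:
{"fn": "move_arm", "kwargs": {
  "plan": [
    {"x": 0, "y": 0, "z": 0, "roll": -8},
    {"x": 0, "y": 0, "z": 0, "roll": -16},
    {"x": 0, "y": 0, "z": 0, "roll": -24},
    {"x": 0, "y": 0, "z": 2, "roll": -32},
    {"x": 0, "y": 0, "z": 4, "roll": -40},
    {"x": 0, "y": 0, "z": 5, "roll": -48},
    {"x": 0, "y": 0, "z": 5, "roll": -50},
    {"x": 0, "y": 0, "z": 5, "roll": -50}
  ]
}}

```text
clock: 6.85
eef_pos: [0.5341, -0.1749, 0.0331]
eef_rot: [0.624, 0.782, -0.0, -0.0]
wrist_force: [-0.2, -0.2, -0.3]
gripper_width: 0.0853
gripper_force: 0.0
```

Request:
{"fn": "move_arm", "kwargs": {
  "plan": [
    {"x": 0, "y": 0, "z": 0, "roll": 0},
    {"x": 0, "y": 0, "z": 0, "roll": 0},
    {"x": 0, "y": 0, "z": 0, "roll": 0},
    {"x": 0, "y": 0, "z": 0, "roll": 0},
    {"x": 0, "y": 0, "z": 0, "roll": 0},
    {"x": 0, "y": 0, "z": 0, "roll": 0},
    {"x": 0, "y": 0, "z": 0, "roll": 0},
    {"x": 0, "y": 0, "z": 0, "roll": 0}
  ],
  "hand": -1
}}

```text
clock: 7.65
eef_pos: [0.5342, -0.1749, 0.0335]
eef_rot: [0.624, 0.782, -0.0, 0.0]
wrist_force: [-0.4, -0.3, 5.4]
gripper_width: 0.0303
gripper_force: 59.4
```

Run:
```python
from h import *
s=env.observe();print(s['clock'],s['eef_pos'],Rn.from_quat(s['eef_rot']).as_matrix().round(3),s['joint_pos'],s['wrist_force'],s['gripper_width'],s['gripper_force'])
```

```text
7.65 [ 0.53420829 -0.17488193  0.03351519] [[-0.222  0.975  0.   ]
 [ 0.975  0.222 -0.   ]
 [-0.     0.    -1.   ]] [-4.33830292e-01  6.74796740e-01  1.88034640e+00 -1.92492728e-04
  5.86122569e-01 -6.57394198e-01] [-0.37574361 -0.26473518  5.38210581] 0.030348502262147043 59.36962187290192
```

The cell is now centred in the hand at (0.5342,-0.1749). I'll back off and look at it to calibrate the wrist camera's bias, since the insertion clearance is only 1.5 mm.

Request:
{"fn": "move_arm", "kwargs": {
  "plan": [
    {"x": 0, "y": 0, "z": 0, "roll": 0},
    {"x": 0, "y": 0, "z": 0, "roll": 0},
    {"x": 0, "y": 0, "z": -40, "roll": 0},
    {"x": 0, "y": 0, "z": -85, "roll": 0},
    {"x": -25, "y": 0, "z": -125, "roll": 0},
    {"x": -70, "y": 0, "z": -167, "roll": 0},
    {"x": -70, "y": 0, "z": -167, "roll": 0},
    {"x": -70, "y": 0, "z": -167, "roll": 0}
  ],
  "hand": 1
}}

```text
clock: 8.45
eef_pos: [0.5499, -0.2442, 0.201]
eef_rot: [0.624, 0.781, 0.0, 0.001]
wrist_force: [0.4, 0.1, -0.8]
gripper_width: 0.0853
gripper_force: 0.0
```

Request:
{"fn": "move_arm", "kwargs": {
  "plan": [
    {"x": 0, "y": 0, "z": 0, "roll": 0},
    {"x": 0, "y": 0, "z": 0, "roll": 0}
  ]
}}

```text
clock: 8.65
eef_pos: [0.549, -0.2419, 0.1986]
eef_rot: [0.623, 0.782, -0.0, -0.002]
wrist_force: [-0.4, -0.1, -0.5]
gripper_width: 0.0856
gripper_force: 0.0
```

Run:
```python
from h import *
s=env.observe();print(s['clock'],s['eef_pos'])
c=cam('wrist');im=env.snapshot('wrist');cv2.imwrite('pics/cell3.png',im)
p=proj(c,(.5342,-.1749,.06))[0];print(p)
def fit(path,p,R,lo,hi):
    # radial edge fit of grey/low-saturation disc against wood
    im=cv2.imread(path);S=cv2.GaussianBlur(cv2.cvtColor(im,cv2.COLOR_BGR2HSV)[:,:,1],(3,3),0).astype(np.float32)
    ctr=np.array(p,float)
    for _ in range(6):
        pts=[]
        for a in np.radians(np.arange(0,360,3)):
            rr=np.arange(R*lo,R*hi,.25)
            m=ctr+rr[:,None]*[np.cos(a),np.sin(a)]
            v=cv2.remap(S,m[:,0].astype(np.float32)[None],m[:,1].astype(np.float32)[None],cv2.INTER_LINEAR)[0]
            g=np.abs(np.gradient(v));k=g.argmax();pts.append(m[k])
        pts=np.array(pts,np.float32)
        for _ in range(4):
            A=np.c_[2*pts,np.ones(len(pts))];x=np.linalg.lstsq(A,(pts**2).sum(1),rcond=None)[0]
            r=np.sqrt(x[2]+x[0]**2+x[1]**2);e=np.abs(np.hypot(*(pts-x[:2]).T)-r);pts=pts[e<=max(np.percentile(e,85),.3)]
        ctr=x[:2]
    return ctr,r,e.mean()
q=fit('pics/cell3.png',p,17,.7,1.35);print('cell now',q,ray(c,q[0],.06))
q=fit('pics/cell2.png',(259,109.7),17,.7,1.35);print('cell before',q)
q=fit('pics/case2.png',(256.5,110),30.6,.8,1.2);print('case',q)
d=np.array([0.46175,-0.04265,0.2248])-np.array(s['eef_pos'])
M0=Rn.from_quat(s['eef_rot']).as_matrix()
T=np.array(env.camera_model('wrist')['T_tool_cam']);W=np.eye(4);W[:3,:3]=Rn.from_quat([.99377,.1115,0.0003,0]).as_matrix();W[:3,3]=[0.46175,-0.04265,0.2248]
C=np.linalg.inv(W@T);c2=(c[0],C[:3,:3],C[:3,3]);X=ray(c2,q[0],.084);print('case',X)
```

```text
8.65 [ 0.54900527 -0.24187308  0.19863082]
[257.15630912 109.11459168]
cell now (array([257.23131703, 107.69888055]), np.float64(16.81921767165707), np.float64(0.14284042349511092)) [ 0.53398014 -0.17361857  0.06      ]
cell before (array([258.35627471, 109.52809107]), np.float64(16.732647185935303), np.float64(0.14710795251757025))
case (array([256.20597505, 109.70513271]), np.float64(30.76310654508547), np.float64(0.20217228676694546))
case [ 0.52786071 -0.02750536  0.084     ]
```

Request:
{"fn": "move_arm", "kwargs": {
  "plan": [
    {"x": 0, "y": 0, "z": 0, "roll": 0},
    {"x": 0, "y": 0, "z": 0, "roll": 0},
    {"x": 0, "y": 0, "z": 0, "roll": 0}
  ]
}}

```text
clock: 9.0
eef_pos: [0.5497, -0.2428, 0.2]
eef_rot: [0.624, 0.782, -0.0, -0.0]
wrist_force: [0.8, -0.1, -0.1]
gripper_width: 0.0854
gripper_force: 0.0
```

```bash
cat >> h.py <<'E'
def fit(im,p,R,lo,hi):
    S=cv2.GaussianBlur(cv2.cvtColor(im,cv2.COLOR_BGR2HSV)[:,:,1],(3,3),0).astype(np.float32)
    ctr=np.array(p,float)
    for _ in range(6):
        pts=[]
        for a in np.radians(np.arange(0,360,3)):
            m=ctr+np.arange(R*lo,R*hi,.25)[:,None]*[np.cos(a),np.sin(a)]
            v=cv2.remap(S,m[:,0].astype(np.float32)[None],m[:,1].astype(np.float32)[None],cv2.INTER_LINEAR)[0]
            pts.append(m[np.abs(np.gradient(v)).argmax()])
        pts=np.array(pts,np.float32)
        for _ in range(4):
            x=np.linalg.lstsq(np.c_[2*pts,np.ones(len(pts))],(pts**2).sum(1),rcond=None)[0]
            r=np.sqrt(x[2]+x[0]**2+x[1]**2);e=np.abs(np.hypot(*(pts-x[:2]).T)-r);pts=pts[e<=max(np.percentile(e,85),.3)]
        ctr=x[:2]
    return ctr,r,e.mean()
E
python3 - <<'E'
from h import *
for i in range(2):
    s=env.observe();print(s['clock'],s['eef_pos'])
    c=cam('wrist');im=env.snapshot('wrist');q=fit(im,proj(c,(.5342,-.1749,.06))[0],17,.7,1.35);print(q,ray(c,q[0],.06))
E
```

```text
9.0 [ 0.54966958 -0.24280809  0.20004574]
(array([256.43438323, 106.45668609]), np.float64(16.80464385465407), np.float64(0.17784577730432813)) [ 0.53398608 -0.17380434  0.06      ]
9.05 [ 0.54969601 -0.24291408  0.20014994]
(array([256.30555686, 106.38974014]), np.float64(16.689433992020238), np.float64(0.1742013436874926)) [ 0.53391379 -0.17388948  0.06      ]
```

Request:
{"fn": "move_arm", "kwargs": {
  "plan": [
    {"x": 45, "y": 0, "z": 20, "roll": 0},
    {"x": 70, "y": 0, "z": 60, "roll": 0},
    {"x": 70, "y": 0, "z": 100, "roll": 0},
    {"x": 70, "y": 0, "z": 135, "roll": 0},
    {"x": 70, "y": 0, "z": 160, "roll": 0},
    {"x": 70, "y": 0, "z": 167, "roll": 0},
    {"x": 70, "y": 0, "z": 167, "roll": 0},
    {"x": 70, "y": 0, "z": 167, "roll": 0}
  ]
}}

```text
clock: 9.9
eef_pos: [0.5347, -0.1752, 0.0344]
eef_rot: [0.624, 0.782, 0.0, 0.001]
wrist_force: [-0.5, -0.1, 0.5]
gripper_width: 0.0853
gripper_force: 0.0
```

Request:
{"fn": "move_arm", "kwargs": {
  "plan": [
    {"x": 0, "y": 0, "z": 0, "roll": 0},
    {"x": 0, "y": 0, "z": 0, "roll": 0},
    {"x": 0, "y": 0, "z": 0, "roll": 0},
    {"x": 0, "y": 0, "z": 0, "roll": 0},
    {"x": 0, "y": 0, "z": 0, "roll": 0},
    {"x": 0, "y": 0, "z": -20, "roll": 0},
    {"x": 0, "y": 0, "z": -60, "roll": 0},
    {"x": 0, "y": 0, "z": -100, "roll": 0}
  ],
  "hand": -1
}}

```text
clock: 10.7
eef_pos: [0.5337, -0.1747, 0.1341]
eef_rot: [0.624, 0.782, -0.0, -0.001]
wrist_force: [1.5, 0.2, -1.2]
gripper_width: 0.0305
gripper_force: 59.5
```

Run:
```python
from h import *
s=env.observe();R=Rn.from_quat(s['eef_rot']).as_matrix();print(s['clock'],s['eef_pos'],s['gripper_width'])
for r in ([.5342,-.1749,.1335],s['eef_pos']):print(R.T@(np.array([.5267,-.0278,.1335])-r))
```

```text
10.7 [ 0.53368561 -0.1746594   0.13406125] 0.03052056538536431
[1.45097327e-01 2.53261480e-02 1.08823197e-04]
[0.14474803 0.02577514 0.00066908]
```

Request:
{"fn": "move_arm", "kwargs": {
  "plan": [
    {"x": 40, "y": 7, "z": 0, "roll": 0},
    {"x": 80, "y": 14, "z": 0, "roll": 0},
    {"x": 115, "y": 20, "z": 0, "roll": 0},
    {"x": 145, "y": 25.5, "z": 0, "roll": 0},
    {"x": 145, "y": 25.5, "z": 0, "roll": 0},
    {"x": 145, "y": 25.5, "z": 0, "roll": 0},
    {"x": 145, "y": 25.5, "z": 4, "roll": 0},
    {"x": 145, "y": 25.5, "z": 8, "roll": 0}
  ]
}}

```text
clock: 11.5
eef_pos: [0.5269, -0.0287, 0.1249]
eef_rot: [0.624, 0.781, -0.0, 0.0]
wrist_force: [-0.1, -0.3, -1.1]
gripper_width: 0.0303
gripper_force: 59.6
```

Request:
{"fn": "move_arm", "kwargs": {
  "plan": [
    {"x": 0, "y": 0, "z": 3, "roll": 0},
    {"x": 0, "y": 0, "z": 6, "roll": 0},
    {"x": 0, "y": 0, "z": 9, "roll": 0},
    {"x": 0, "y": 0, "z": 12, "roll": 0},
    {"x": 0, "y": 0, "z": 13, "roll": 0}
  ]
}}

```text
clock: 12.0
eef_pos: [0.5267, -0.0278, 0.1119]
eef_rot: [0.624, 0.782, -0.0, -0.0]
wrist_force: [-0.1, -0.3, -1.2]
gripper_width: 0.0299
gripper_force: 59.6
```

The cell's base is below the rim with no contact force, so I'll continue down.

Request:
{"fn": "move_arm", "kwargs": {
  "plan": [
    {"x": 0, "y": 0, "z": 4, "roll": 0},
    {"x": 0, "y": 0, "z": 8, "roll": 0},
    {"x": 0, "y": 0, "z": 12, "roll": 0},
    {"x": 0, "y": 0, "z": 16, "roll": 0},
    {"x": 0, "y": 0, "z": 20, "roll": 0},
    {"x": 0, "y": 0, "z": 23, "roll": 0},
    {"x": 0, "y": 0, "z": 23, "roll": 0}
  ]
}}

```text
clock: 12.7
eef_pos: [0.5267, -0.0278, 0.0888]
eef_rot: [0.624, 0.782, -0.0, -0.0]
wrist_force: [0.2, 0.6, 0.0]
gripper_width: 0.0304
gripper_force: 59.6
```

Request:
{"fn": "move_arm", "kwargs": {
  "plan": [
    {"x": 0, "y": 0, "z": 2, "roll": 0},
    {"x": 0, "y": 0, "z": 3, "roll": 0},
    {"x": 0, "y": 0, "z": 3, "roll": 0}
  ]
}}

```text
clock: 13.0
eef_pos: [0.5268, -0.0278, 0.0862]
eef_rot: [0.624, 0.782, -0.0, 0.0]
wrist_force: [-0.4, 0.2, -0.8]
gripper_width: 0.03
gripper_force: 59.6
```

Request:
{"fn": "move_arm", "kwargs": {
  "plan": [
    {"x": 0, "y": 0, "z": 0, "roll": 0},
    {"x": 0, "y": 0, "z": 0, "roll": 0},
    {"x": 0, "y": 0, "z": 0, "roll": 0},
    {"x": 0, "y": 0, "z": 0, "roll": 0},
    {"x": 0, "y": 0, "z": -20, "roll": 0},
    {"x": 0, "y": 0, "z": -60, "roll": 0},
    {"x": 0, "y": 0, "z": -100, "roll": 0},
    {"x": 0, "y": 0, "z": -130, "roll": 0}
  ],
  "hand": 1
}}

```text
clock: 13.8
eef_pos: [0.527, -0.0278, 0.2186]
eef_rot: [0.624, 0.782, 0.0, 0.001]
wrist_force: [-0.1, 1.0, -0.8]
gripper_width: 0.0852
gripper_force: 0.0
```

Run:
```python
from h import *
c=cam('wrist');cv2.imwrite('pics/case4.png',env.snapshot('wrist'));print(proj(c,(.5267,-.0278,.084)))
```

```text
[[255.85531155 179.47029094]]
```

Request:
{"fn": "move_arm", "kwargs": {
  "plan": [
    {"x": 40, "y": -5, "z": 0, "roll": 0},
    {"x": 85, "y": -10, "z": 0, "roll": 0},
    {"x": 130, "y": -16, "z": 10, "roll": 0},
    {"x": 173, "y": -22, "z": 20, "roll": 0},
    {"x": 173, "y": -22, "z": 20, "roll": 0},
    {"x": 173, "y": -22, "z": 20, "roll": 0},
    {"x": 173, "y": -22, "z": 20, "roll": 0},
    {"x": 173, "y": -22, "z": 20, "roll": 0}
  ]
}}

```text
clock: 14.65
eef_pos: [0.4675, 0.1351, 0.1964]
eef_rot: [0.624, 0.781, 0.0, 0.0]
wrist_force: [0.3, 0.5, -0.1]
gripper_width: 0.0855
gripper_force: 0.0
```

Run:
```python
from h import *
s=env.observe();print(s['clock'],s['eef_pos'])
c=cam('wrist');im=env.snapshot('wrist');cv2.imwrite('pics/cap2.png',im)
p=proj(c,(.452,.204,.022))[0]
q=fit(im,p,.029*283.7/.32,.75,1.3);print(p,q,ray(c,q[0],.022))
b=cv2.imread('pics/case4.png')
u,v=proj(c,(0,0,0))[0]
cu,cv_=int(q[0][0]),int(q[0][1])
A=im[max(cv_-50,0):cv_+50,cu-50:cu+50];print('capcrop origin',cu-50,max(cv_-50,0),A.shape)
B=b[150:300,182:332]
cv2.imwrite('pics/v3.png',np.hstack([cv2.resize(A,(400,400),interpolation=cv2.INTER_CUBIC),cv2.resize(B,(400,400),interpolation=cv2.INTER_CUBIC)]))
```

```text
14.65 [0.46752885 0.13511271 0.19641116]
[256.35888511 106.61644501] (array([257.53437299, 104.44756092]), np.float64(27.505777411478388), np.float64(0.17539085176433913)) [0.45273627 0.2064516  0.022     ]
capcrop origin 207 54 (100, 100, 3)
```

View pics/v3.png

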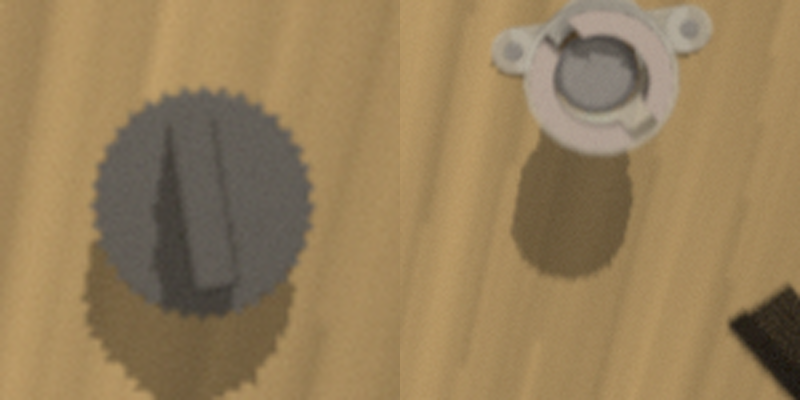

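The right picture shows the cell sitting in the bore. The left shows the cap's wing from (192,119) to (215,287), which is yaw 110.6° in world, so a roll of -7.8°. I'll go down on the cap.

Request:
{"fn": "move_arm", "kwargs": {
  "plan": [
    {"x": 36, "y": 0.7, "z": 10, "roll": -4},
    {"x": 72, "y": 1.4, "z": 40, "roll": -7.8},
    {"x": 72, "y": 1.4, "z": 80, "roll": -7.8},
    {"x": 72, "y": 1.4, "z": 120, "roll": -7.8},
    {"x": 72, "y": 1.4, "z": 150, "roll": -7.8},
    {"x": 72, "y": 1.4, "z": 168, "roll": -7.8},
    {"x": 72, "y": 1.4, "z": 170, "roll": -7.8},
    {"x": 72, "y": 1.4, "z": 170, "roll": -7.8}
  ]
}}

```text
clock: 15.5
eef_pos: [0.4527, 0.206, 0.0263]
eef_rot: [0.57, 0.822, -0.0, -0.0]
wrist_force: [0.1, -0.1, -0.0]
gripper_width: 0.0858
gripper_force: 0.0
```

Request:
{"fn": "move_arm", "kwargs": {
  "plan": [
    {"x": 0, "y": 0, "z": 0, "roll": 0},
    {"x": 0, "y": 0, "z": 0, "roll": 0},
    {"x": 0, "y": 0, "z": 0, "roll": 0},
    {"x": 0, "y": 0, "z": 0, "roll": 0},
    {"x": 0, "y": 0, "z": 0, "roll": 0},
    {"x": 0, "y": 0, "z": 0, "roll": 0},
    {"x": 0, "y": 0, "z": 0, "roll": 0},
    {"x": 0, "y": 0, "z": 0, "roll": 0}
  ],
  "hand": -1
}}

```text
clock: 16.3
eef_pos: [0.4525, 0.2066, 0.0266]
eef_rot: [0.569, 0.822, 0.0, 0.0]
wrist_force: [-1.4, -0.4, 5.9]
gripper_width: 0.0108
gripper_force: 59.5
```

Run:
```python
from h import *
s=env.observe();print(s['clock'],s['eef_pos'],Rn.from_quat(s['eef_rot']).as_matrix().round(3),s['joint_pos'],s['wrist_force'],s['gripper_width'],s['torque'])
```

```text
16.3 [0.45245862 0.20656688 0.02658268] [[-0.352  0.936  0.   ]
 [ 0.936  0.352  0.   ]
 [-0.     0.    -1.   ]] [ 2.95437927e-01  6.35541680e-01  2.04419983e+00 -1.76093563e-04
  4.61430419e-01 -6.43722276e-02] [-1.43353177 -0.35494069  5.85938132] 0.010766470053439524 [-0.0406027   0.19519639 -0.06156745]
```

The cap is gripped with the wing at yaw 110.6° and the cap axis about -1.3 mm along tool x. I'll lift it and carry it over the case at yaw 144.3° (slot line).

Request:
{"fn": "move_arm", "kwargs": {
  "plan": [
    {"x": 0, "y": 0, "z": -30, "roll": 0},
    {"x": 0, "y": 0, "z": -70, "roll": 0},
    {"x": -30, "y": -2, "z": -100, "roll": -4},
    {"x": -70, "y": -4, "z": -105, "roll": -10},
    {"x": -110, "y": -6, "z": -105, "roll": -16},
    {"x": -150, "y": -8, "z": -105, "roll": -22},
    {"x": -190, "y": -10, "z": -105, "roll": -28},
    {"x": -225, "y": -13, "z": -105, "roll": -33.7}
  ]
}}

```text
clock: 17.1
eef_pos: [0.5198, -0.0105, 0.1313]
eef_rot: [0.304, 0.953, -0.0, 0.0]
wrist_force: [0.7, 0.8, -0.4]
gripper_width: 0.0109
gripper_force: 58.7
```

Request:
{"fn": "move_arm", "kwargs": {
  "plan": [
    {"x": 0, "y": 0, "z": 0, "roll": 0},
    {"x": 0, "y": 0, "z": 0, "roll": 0},
    {"x": 0, "y": 0, "z": 0, "roll": 0}
  ]
}}

```text
clock: 17.4
eef_pos: [0.519, -0.0079, 0.1312]
eef_rot: [0.307, 0.952, -0.0, -0.0]
wrist_force: [0.1, 0.8, 0.4]
gripper_width: 0.0107
gripper_force: 58.7
```

```bash
cat > st.py <<'E'
from h import *
s=env.observe();R=Rn.from_quat(s['eef_rot']).as_matrix();p=np.array(s['eef_pos'])
print(s['clock'],p.round(4),'yaw',np.degrees(np.arctan2(R[1,0],R[0,0])),'nose z',p[2]-.0266,'F',np.round(s['wrist_force'],1),'T',np.round(s['torque'],2),'w',s['gripper_width'])
print('shift to case axis',(R.T@(np.array([.5267,-.0278,p[2]])+.0-p)*1000+[1.3,0,0]).round(2))
E
python3 st.py
```

```text
17.4 [ 0.519  -0.0079  0.1312] yaw 144.29339701353408 nose z 0.10456586820097656 F [0.1 0.8 0.4] T [-0.01 -0.05 -0.04] w 0.0107127880525425
shift to case axis [-1.653e+01 -1.166e+01 -1.000e-02]
```

Request:
{"fn": "move_arm", "kwargs": {
  "plan": [
    {"x": -8, "y": -6, "z": 0, "roll": 0},
    {"x": -16.5, "y": -11.7, "z": 0, "roll": 0},
    {"x": -16.5, "y": -11.7, "z": 5, "roll": 0},
    {"x": -16.5, "y": -11.7, "z": 10, "roll": 0},
    {"x": -16.5, "y": -11.7, "z": 15, "roll": 0},
    {"x": -16.5, "y": -11.7, "z": 18, "roll": 0},
    {"x": -16.5, "y": -11.7, "z": 18, "roll": 0}
  ]
}}

```text
clock: 18.1
eef_pos: [0.5257, -0.0276, 0.1127]
eef_rot: [0.306, 0.952, -0.0, -0.001]
wrist_force: [0.5, -1.1, -0.1]
gripper_width: 0.0109
gripper_force: 58.7
```

```bash
python3 st.py
python3 - <<'E'
from h import *
im=env.snapshot('wrist');cv2.imwrite('pics/cap5.png',im);a=im[150:350,120:392]
s=env.snapshot('scene')[150:215,195:265]
cv2.imwrite('pics/v4.png',np.hstack([cv2.resize(a,(440,324),interpolation=cv2.INTER_CUBIC),cv2.resize(s,(349,324),interpolation=cv2.INTER_CUBIC)]))
E
```

```text
18.1 [ 0.5257 -0.0276  0.1127] yaw 144.33372450159064 nose z 0.08607549832288516 F [ 0.5 -1.1 -0.1] T [-0.03  0.01  0.02] w 0.01094216673856521
shift to case axis [ 0.39  0.37 -0.  ]
```

View pics/v4.png

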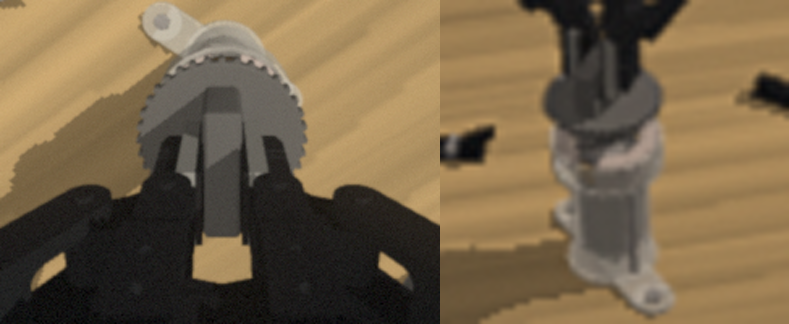

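The cap is level and above the mouth in both views. I'll lower it gently.

Request:
{"fn": "move_arm", "kwargs": {
  "plan": [
    {"x": 0, "y": 0, "z": 1.5, "roll": 0},
    {"x": 0, "y": 0, "z": 3, "roll": 0},
    {"x": 0, "y": 0, "z": 4, "roll": 0},
    {"x": 0, "y": 0, "z": 5, "roll": 0},
    {"x": 0, "y": 0, "z": 6, "roll": 0}
  ]
}}

```text
clock: 18.7
eef_pos: [0.526, -0.0278, 0.1072]
eef_rot: [0.306, 0.952, -0.0, 0.0]
wrist_force: [-0.5, -0.1, -1.3]
gripper_width: 0.0104
gripper_force: 58.7
```

```bash
python3 st.py
```

```text
18.7 [ 0.526  -0.0278  0.1072] yaw 144.32083955442917 nose z 0.08060216265555256 F [-0.5 -0.1 -1.3] T [-0.01 -0.03  0.02] w 0.010445572873330863
shift to case axis [0.73 0.36 0.  ]
```

Request:
{"fn": "move_arm", "kwargs": {
  "plan": [
    {"x": 0.5, "y": 0.3, "z": 0, "roll": 0},
    {"x": 0.5, "y": 0.3, "z": 1, "roll": 0},
    {"x": 0.5, "y": 0.3, "z": 2, "roll": 0},
    {"x": 0.5, "y": 0.3, "z": 2, "roll": 0}
  ]
}}

```text
clock: 19.1
eef_pos: [0.5259, -0.0272, 0.1052]
eef_rot: [0.306, 0.952, -0.0, 0.0]
wrist_force: [-0.1, 0.4, 0.8]
gripper_width: 0.0104
gripper_force: 58.7
```

```bash
python3 st.py
```

```text
19.1 [ 0.5259 -0.0272  0.1052] yaw 144.32327060480267 nose z 0.07860151383927229 F [-0.1  0.4  0.8] T [ 0.06 -0.15  0.05] w 0.010380756419246177
shift to case axis [ 0.32 -0.    0.  ]
```

Request:
{"fn": "move_arm", "kwargs": {
  "plan": [
    {"x": 0, "y": 0, "z": 1, "roll": 0},
    {"x": 0, "y": 0, "z": 2, "roll": 0},
    {"x": 0, "y": 0, "z": 2, "roll": 0}
  ]
}}

```text
clock: 19.4
eef_pos: [0.5259, -0.0272, 0.1032]
eef_rot: [0.306, 0.952, -0.0, 0.0]
wrist_force: [-0.1, 0.2, -0.4]
gripper_width: 0.0109
gripper_force: 58.7
```

```bash
python3 st.py
```

```text
19.4 [ 0.5259 -0.0272  0.1032] yaw 144.32162103228498 nose z 0.07658845782927685 F [-0.1  0.2 -0.4] T [-0.01 -0.24 -0.04] w 0.010860455682632927
shift to case axis [0.3  0.01 0.  ]
```

The T-bar has dropped into the slots at nose 76.6 mm with no force. Now I'll press down against the spring.

Request:
{"fn": "move_arm", "kwargs": {
  "plan": [
    {"x": 0, "y": 0, "z": 1.5, "roll": 0},
    {"x": 0, "y": 0, "z": 3, "roll": 0},
    {"x": 0, "y": 0, "z": 4.5, "roll": 0},
    {"x": 0, "y": 0, "z": 6, "roll": 0},
    {"x": 0, "y": 0, "z": 7, "roll": 0},
    {"x": 0, "y": 0, "z": 8, "roll": 0},
    {"x": 0, "y": 0, "z": 8, "roll": 0}
  ]
}}

```text
clock: 20.1
eef_pos: [0.526, -0.0272, 0.0956]
eef_rot: [0.306, 0.952, -0.0, 0.0]
wrist_force: [-0.4, 1.0, 7.3]
gripper_width: 0.0109
gripper_force: 59.8
```

```bash
python3 st.py
```

```text
20.1 [ 0.526  -0.0272  0.0956] yaw 144.3258209945352 nose z 0.06896685179167217 F [-0.4  1.   7.3] T [ 0.1   0.11 -0.  ] w 0.010926335603113076
shift to case axis [ 0.39 -0.02  0.  ]
```

Request:
{"fn": "move_arm", "kwargs": {
  "plan": [
    {"x": 0, "y": 0, "z": 1, "roll": 0},
    {"x": 0, "y": 0, "z": 1, "roll": 0},
    {"x": 0, "y": 0.1, "z": 1, "roll": 5},
    {"x": 0, "y": 0.2, "z": 1, "roll": 11},
    {"x": -0.1, "y": 0.4, "z": 1, "roll": 18},
    {"x": -0.1, "y": 0.5, "z": 1, "roll": 25},
    {"x": -0.1, "y": 0.5, "z": 1, "roll": 25}
  ]
}}

```text
clock: 20.8
eef_pos: [0.5265, -0.027, 0.0948]
eef_rot: [0.507, 0.862, 0.0, 0.001]
wrist_force: [-1.0, 0.6, 9.3]
gripper_width: 0.0105
gripper_force: 60.1
```

```bash
python3 st.py
```

```text
20.8 [ 0.5265 -0.027   0.0948] yaw 119.0848427519768 nose z 0.06819809775398147 F [-1.   0.6  9.3] T [-0.07  0.12 -0.03] w 0.010524626170160487
shift to case axis [ 0.53 -0.21  0.  ]
```

It turns freely, so I'll carry on to near the stop.

Request:
{"fn": "move_arm", "kwargs": {
  "plan": [
    {"x": 0, "y": 0.2, "z": 0, "roll": 8},
    {"x": 0, "y": 0.3, "z": 0, "roll": 16},
    {"x": -0.1, "y": 0.5, "z": 0, "roll": 24},
    {"x": -0.2, "y": 0.6, "z": 0, "roll": 32},
    {"x": -0.3, "y": 0.8, "z": 0, "roll": 40},
    {"x": -0.4, "y": 0.9, "z": 0, "roll": 48},
    {"x": -0.5, "y": 1, "z": 0, "roll": 56},
    {"x": -0.5, "y": 1, "z": 0, "roll": 57}
  ]
}}

```text
clock: 21.6
eef_pos: [0.5276, -0.027, 0.0948]
eef_rot: [0.857, 0.515, 0.0, 0.0]
wrist_force: [-0.2, -1.0, 9.3]
gripper_width: 0.0106
gripper_force: 60.1
```

```bash
python3 st.py
```

```text
21.6 [ 0.5276 -0.027   0.0948] yaw 62.045773997748384 nose z 0.06819369067071358 F [-0.2 -1.   9.3] T [-0.12  0.09 -0.03] w 0.010573471895133066
shift to case axis [ 0.16 -0.41 -0.  ]
```

Request:
{"fn": "move_arm", "kwargs": {
  "plan": [
    {"x": 0, "y": 0.1, "z": 0, "roll": 2},
    {"x": 0, "y": 0.1, "z": 0, "roll": 4},
    {"x": 0, "y": 0.1, "z": 0, "roll": 6},
    {"x": 0, "y": 0.1, "z": 0, "roll": 6}
  ]
}}

```text
clock: 22.0
eef_pos: [0.5277, -0.027, 0.0948]
eef_rot: [0.882, 0.471, 0.0, 0.0]
wrist_force: [0.3, 0.1, 8.7]
gripper_width: 0.0105
gripper_force: 60.1
```

```bash
python3 st.py
```

```text
22.0 [ 0.5277 -0.027   0.0948] yaw 56.25972189902096 nose z 0.0681996840649735 F [0.3 0.1 8.7] T [-0.15  0.1   0.05] w 0.010520824017722892
shift to case axis [ 0.12 -0.41 -0.  ]
```

Request:
{"fn": "move_arm", "kwargs": {
  "plan": [
    {"x": 0, "y": 0, "z": 0, "roll": 1.5},
    {"x": 0, "y": 0, "z": 0, "roll": 3},
    {"x": 0, "y": 0, "z": 0, "roll": 3}
  ]
}}

```text
clock: 22.3
eef_pos: [0.5277, -0.027, 0.0948]
eef_rot: [0.894, 0.448, 0.0, 0.0]
wrist_force: [-0.1, -0.3, 8.1]
gripper_width: 0.0107
gripper_force: 60.1
```

```bash
python3 st.py
```

```text
22.3 [ 0.5277 -0.027   0.0948] yaw 53.274374653929115 nose z 0.06820815176607183 F [-0.1 -0.3  8.1] T [-0.05  0.09  0.01] w 0.010729533617745791
shift to case axis [ 0.08 -0.38 -0.  ]
```

Request:
{"fn": "move_arm", "kwargs": {
  "plan": [
    {"x": 0, "y": 0, "z": 0, "roll": 1},
    {"x": 0, "y": 0, "z": 0, "roll": 2},
    {"x": 0, "y": 0, "z": 0, "roll": 2}
  ]
}}

```text
clock: 22.6
eef_pos: [0.5277, -0.027, 0.0948]
eef_rot: [0.901, 0.433, 0.0, 0.0]
wrist_force: [-0.5, -0.6, 8.8]
gripper_width: 0.0108
gripper_force: 60.1
```

```bash
python3 st.py
```

```text
22.6 [ 0.5277 -0.027   0.0948] yaw 51.292888145773915 nose z 0.06818619857571731 F [-0.5 -0.6  8.8] T [-0.16  0.1   0.07] w 0.010818603285665371
shift to case axis [ 0.06 -0.34 -0.  ]
```

The turn is 93° nominal, at or near the stop. I'll ease up so the cap springs into its pockets and pull slightly to check the lock.

Request:
{"fn": "move_arm", "kwargs": {
  "plan": [
    {"x": 0, "y": 0, "z": -1, "roll": 0},
    {"x": 0, "y": 0, "z": -2, "roll": 0},
    {"x": 0, "y": 0, "z": -3, "roll": 0},
    {"x": 0, "y": 0, "z": -4, "roll": 0},
    {"x": 0, "y": 0, "z": -4.5, "roll": 0},
    {"x": 0, "y": 0, "z": -4.5, "roll": 0}
  ]
}}

```text
clock: 23.2
eef_pos: [0.5276, -0.027, 0.099]
eef_rot: [0.901, 0.433, 0.0, 0.0]
wrist_force: [1.2, -0.2, 5.3]
gripper_width: 0.0101
gripper_force: 59.5
```

```bash
python3 st.py
```

```text
23.2 [ 0.5276 -0.027   0.099 ] yaw 51.3204703750655 nose z 0.07235958054346006 F [ 1.2 -0.2  5.3] T [-0.2  -0.2   0.02] w 0.010132561551784667
shift to case axis [ 0.11 -0.23 -0.  ]
```

Request:
{"fn": "move_arm", "kwargs": {
  "plan": [
    {"x": 0, "y": 0, "z": -0.5, "roll": 0},
    {"x": 0, "y": 0, "z": -0.8, "roll": 0},
    {"x": 0, "y": 0, "z": -0.8, "roll": 0}
  ]
}}

```text
clock: 23.5
eef_pos: [0.5275, -0.0269, 0.0992]
eef_rot: [0.901, 0.433, -0.0, 0.0]
wrist_force: [3.8, -1.7, -4.2]
gripper_width: 0.0108
gripper_force: 58.6
```

```bash
python3 st.py
```

```text
23.5 [ 0.5275 -0.0269  0.0992] yaw 51.323390810919854 nose z 0.07261706225090699 F [ 3.8 -1.7 -4.2] T [-0.31 -0.75  0.05] w 0.010806510232951995
shift to case axis [ 0.11 -0.1   0.  ]
```

The cap is stopped at 72.6 mm and the force reversed to -4.2 N, so it's in the pockets. I'll relax, release and back off.

Request:
{"fn": "move_arm", "kwargs": {
  "plan": [
    {"x": 0, "y": 0, "z": 0.6, "roll": 0},
    {"x": 0, "y": 0, "z": 0.6, "roll": 0}
  ]
}}

```text
clock: 23.7
eef_pos: [0.5275, -0.0269, 0.0991]
eef_rot: [0.901, 0.433, 0.0, 0.0]
wrist_force: [2.8, -1.1, 2.2]
gripper_width: 0.0108
gripper_force: 59.7
```

Request:
{"fn": "move_arm", "kwargs": {
  "plan": [
    {"x": 0, "y": 0, "z": 0, "roll": 0},
    {"x": 0, "y": 0, "z": 0, "roll": 0},
    {"x": 0, "y": 0, "z": 0, "roll": 0},
    {"x": 0, "y": 0, "z": 0, "roll": 0},
    {"x": 0, "y": 0, "z": -20, "roll": 0},
    {"x": 0, "y": 0, "z": -60, "roll": 0},
    {"x": 0, "y": 0, "z": -100, "roll": 0},
    {"x": 0, "y": 0, "z": -100, "roll": 0}
  ],
  "hand": 1
}}

```text
clock: 24.5
eef_pos: [0.529, -0.0271, 0.2035]
eef_rot: [0.901, 0.433, 0.003, 0.002]
wrist_force: [0.3, 0.1, -0.8]
gripper_width: 0.0855
gripper_force: 0.0
```

```bash
python3 st.py
python3 - <<'E'
from h import *
a=env.snapshot('wrist')[60:260,150:350]
s=env.snapshot('scene')[140:220,190:270]
cv2.imwrite('pics/v5.png',np.hstack([cv2.resize(x,(400,400),interpolation=cv2.INTER_CUBIC) for x in(a,s)]))
E
```

```text
24.5 [ 0.529  -0.0271  0.2035] yaw 51.33120929115792 nose z 0.1768603259996629 F [ 0.3  0.1 -0.8] T [-0.01 -0.02 -0.03] w 0.08550706912768544
shift to case axis [-0.71 -1.34 -0.02]
```

View pics/v5.png

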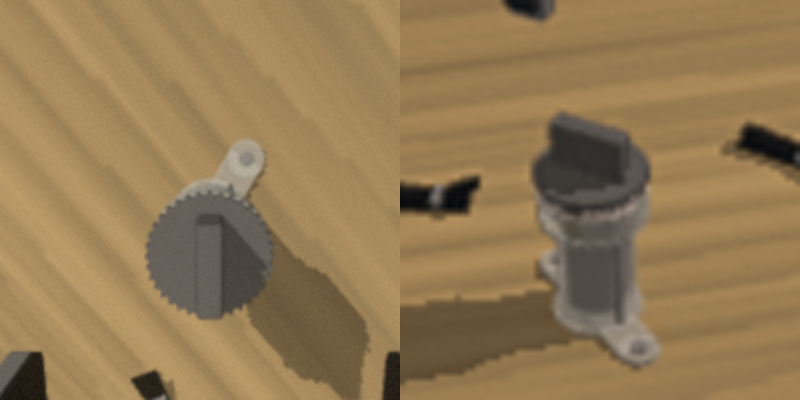

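The cap sits level and locked on the case, the wing is turned a quarter turn, and the hand is clear. Handing in.

```bash
python3 -c "
from bench import env
print(env.hand_in())"
```

```text
the job is handed in; nothing more can be done
None
```

The fat cell is in the case and the cap is locked: it stopped at about 72.6 mm and held a 4 N upward pull. I handed the job in with the hand clear, at about 24.6 s on the robot's clock; `hand_in` gave no verdict.

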